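# Close the print-flattening press and lock its quarter-turn fastener

## Task

The damp prints in the small flattening press are ready to be clamped. Without picking anything up, push the print stack along its guides until it is fully home against the rear stop, then swing the raised platen down onto it. Set your fingertips in the slot of the round fastener, press the platen fully down against its springy pad and, keeping it pressed, turn the slot a quarter turn clockwise until the cam locks; then let go, so that the cam alone holds the platen shut, and leave the tools round about where they are.

Things in the scene. Friction and masses are not known exactly. Their poses are not given: they have to be found in the camera images.
- press_base: Grey bed of the press, 190 (x) x 250 (y) mm, fixed; origin under its centre on the table, z up. x points from the open front to the rear stop, y to the hinge side. Flat bed at z = 18 mm. Side guides 10 mm high, inner faces at y = -7 and +97 mm, x = -90 to 70; rear stop 16 mm high, face at x = +70. Keeper lip for the cam at y = -98 to -119, x = -30 to 12, below the closed platen.
- print_stack: Loose beige stack of boards and prints, 100 x 130 x 24 mm, about 0.22 kg, origin under its centre. It lies flat on the bed between the guides, long side (its y axis) along the bed's x, standing out 50 to 70 mm too far to the front. It slides easily (under 3 N).
- home (a point): Where the stack's origin is when it is fully home against the rear stop: x = +5, y = +45, z = 18 mm of the bed.
- hinge (a point): Middle of the platen's hinge axis, at x = 0, y = +118, z = +58 mm of the bed. The axis is parallel to the bed's x. The platen is an aluminium plate 190 mm along the axis (x = -95 to +95), reaching from 8 to 248 mm from the axis, 8 mm thick, its outer (upper) face 4 mm outside the plane through the axis.
- platen (a joint): Angle of the platen, rad: 0 fully down on its stops, 1.57 upright, 1.8 to 2.05 at the start (leaning back, away from the bed). The stiff hinge stays where it is left; about 2 to 3 N at the free edge moves it. A sprung foam pad below meets the stack at about 0.06 and keeps the unlocked platen at 0.03 to 0.05; about 8 N down on the fastener closes it to 0. Locked and let go it rests near 0.008.
- push_strip (a point): Point on the plain outer face of the platen beside the fastener, at x = -72 mm of the bed and 205 mm from the hinge axis: on a clear strip 45 mm wide along the platen's front side, where fingertips can push it round and down. z axis out of the outer face, y axis towards the hinge.
- fastener (a joint): Turn of the fastener, rad: 0 unlocked, 1.571 locked at its stop, growing clockwise seen from above the closed platen; 0 to 0.2 at the start. Friction 0.06 N m; stays where it is left. A cam rod below reaches the keeper lip at 1.1 rad: pressed down (platen under 0.015) it slides beneath, else it jams on the lip's side; turned while the platen is up it fouls the lip's top.
- slot (a point): Centre of the slot's floor on the turning axis, 183 mm from the hinge, 65 mm above the table when closed. x axis along the slot (bed x at 0, bed -y when locked), z out of it. Slot 30 mm wide, 84 long, 13 deep, across a flush aluminium disc in a black bezel of 100 mm diameter, whose top is level with it. Red dot: unlocked, green: locked. Narrower fingertips turn 0.1 to 0.3 rad before they bear.
- weight_0: Bystander: grey cloth-covered weight, 100 x 46 x 27 mm; leave alone.
- brush_1: Bystander: flat brush with orange handle, 199 x 30 x 12 mm; leave alone.
- tweezers: Bystander: steel tweezers, 131 x 20 x 9 mm; leave alone.
- loupe: Bystander: black stand loupe, 43 mm across, 38 mm high; leave alone.
Things that resemble listed ones, but are neither listed nor needed, are in the scene too. Leave any purple or yellow look-alike of the print_stack alone.

How it is judged:
By the outcome, as a careful person would: the job done as asked, in the order asked, and still so for the second after the job is handed in, with the robot touching nothing.
It also fails if it takes over 67 s, if anything falls off the work surface, if the arm or the gripper's body presses on something with over 40 N, if the wrist force passes 120 N, or if a joint passes its speed limit or range.

## Robot

A 6-joint arm with a two-finger parallel gripper is mounted at the origin on the work surface; the furniture and walls round the work are solid. World frame = base frame: x ahead of the robot, y to its left, z up, the work surface at z = 0. Lengths are in m, angles in rad, forces in N, time in s.
With the tool pointing down it reaches from about 0.325 to 0.85 m from the base axis. Payload 15.5 kg.
Tool frame: the origin (TCP) lies midway between the tips of the shut fingers; the grasp point (between the pads) lies 19 mm behind it (robot.grasp_offset is the distance from the TCP to the grasp point, in m); z points along the fingers, y is the line along which they close (so a half turn about z gives the same grasp; the last joint's range is limited). The gripper opens to 91 mm and grips with 3 to 60 N. Pads are 32 mm wide; open, the fingers measure 118 mm over their backs; the gripper's body (76 mm by 178 mm) begins 60 mm behind the grasp point.
Start: joints at [-1.379, 0.494, 1.345, -0, 1.302, -0.096], TCP at [0.177, -0.599, 0.214] pointing down, gripper open.
Joint ranges: [-2.91, 2.91], [-0.82, 2.16], [0.22, 2.67], [-1.22, 4.37], [0.12, 2.79], [-3.08, 3.08]. Speed limits (rad/s): [1.89, 1.89, 2.57, 3.01, 3.01, 3.01].

## Interface

Orientations are given as a unit quaternion [x, y, z, w].
In Python, from plant import robot gives the robot as it stands. The module is installed in compiled form; this text tells all that it offers.
- The arm moves only by the tool apply_moves, never from a script. Its argument "motion" is a list of rows, each a list of 2 entries, a list of its own where there are three numbers: the shift along the world's x, y, z scaled (see below), then the turn about the world's z scaled (see below). A call has 1 to 5 rows; each row shifts and turns the commanded pose from where the row before left it; what a row does not reach is not made up. The controller multiplies each number of a shift by 250 mm and each number of a turn by 45 degrees. A row lasts 1/12 s, in which the tool goes at most 41.7 mm and 7.16 degrees, less where a joint would pass 70% of its speed; a pose out of reach is approached as far as the arm can. A call with a number of a shift or a turn outside -1 to 1 is refused whole. A call with a gripper value outside its range is refused whole. "fingers" is the gripper command: -1 is fully open, 1 is shut, values between are in proportion, set as the call begins (left out, the last holds). The fingers move at their own pace and stop on an object; the grip force is fixed at half the most. Time passes only in rows, so rows that do not move let the fingers close. It gives the time, the measured TCP pose, the force, the opening and the grip force at its end, in the units of the state.
- robot.state(): the state, without advancing time (a new reading comes with each control period).
- robot.grab_frame(name): name is "side" or "top"; returns a dict with "pixels" (400x640x3 uint8, red, green, blue), "range_z" (400x640 float32, m along the optical axis (not along the pixel's ray), 0 where there is no reading), "K" (3x3 intrinsics, pixels), "R" (3x3) and "t" (3): a world point X has camera coordinates R X + t. Camera axes: x right, y down, z forward; pixel columns grow to the right and rows downward; lengths in m; the calibration is good to about 2 mm. A picture is of the moment at which its call begins.
- robot.finish_job(): hands the job in; it is judged then, once.
Trained networks look in the newest picture that a camera, given by its name, has taken for a name from the list of things; names that differ only in an ending like _2 or _b are one class to them, and where a whole thing is asked for, a point or a joint stands for the part that bears it (a point fixed in the world has none). Each returns a list of dicts, best first, with "score" (0 to 1); they miss things now and then, are a little off and sometimes report something else, mostly with a low value. They report only what shows in the picture. A call takes as long as a camera call. They do not tell look-alikes from the thing itself.
- robot.look_for(target, camera): "rect" ([left, top, right, bottom] in pixels, round what is visible of it).
- robot.trace(target, camera): "region" (400x640 bool, what is visible of it) and "rect" ([left, top, right, bottom] in pixels, round what is visible of it).
- robot.landmark_of(target, camera): "centre" ([column, row] in pixels: a listed point, or the origin of a listed thing).
The state is a dict: "clock": time; "q": joint angles; "qd": joint speeds; "joint_torque": joint torques, N m; "eef_pos": TCP position; "ee_rot": TCP orientation; "contact_force": force on the tool from outside, world axes, zero at the start; "wrist_torque": the same for the moment, N m; "grip_width": finger opening in m; "grip_force": force on a finger pad.
Only numpy, scipy, OpenCV 4.12 (cv2) and the standard library are available. Lean on these libraries where they do the work, as an engineer would, in place of code of your own. Each camera call takes 0.05 s, during which the arm holds its last target. There are 200 camera calls.

## Working session

There is one attempt and no reset: what is moved stays moved. The work goes in short steps, Python scripts to look and compute and a tool call to move; the robot and the scene stay as the last step left them, time stands still between calls to the robot, and variables do not carry over. Pictures are saved under pics/ and viewed, at most 10 in all, crops included, and the job is handed in when it is done.

Besides the shell and the picture viewer there is one more tool, called after "Call:" in YAML: its name, and indented under it one key for each argument. apply_moves: Moves the arm, as the interface text tells. Its arguments: {"type":"object","properties":{"motion":{"type":"array","items":{"type":"array"}},"fingers":{"type":"number"}},"required":["motion"]}

```bash
mkdir -p pics
cat > h.py <<'E'
from plant import robot
import numpy as np, cv2
def world(f,u,v,z=None):
    K,R,t=f["K"],f["R"],f["t"]
    d=z if z is not None else f["range_z"][int(v),int(u)]
    return R.T@(np.linalg.inv(K)@[u,v,1]*d-t)
def cloud(f):
    K,R,t=f["K"],f["R"],f["t"]; v,u=np.mgrid[0:400,0:640]; d=f["range_z"]
    P=np.stack([(u-K[0,2])/K[0,0]*d,(v-K[1,2])/K[1,1]*d,d],-1)
    return (P-t)@R
def pix(f,X):
    p=f["K"]@(f["R"]@np.array(X)+f["t"]); return p[:2]/p[2]
E
python3 - <<'E'
from h import *
for c in("side","top"):
    f=robot.grab_frame(c); cv2.imwrite(f"pics/{c}0.png",f["pixels"][...,::-1]); C=cloud(f)
    for n in["press_base","print_stack","platen","hinge","slot","push_strip","fastener","home"]:
        for fn in(robot.look_for,robot.landmark_of):
          try:
            for r in fn(n,c)[:3]:
                k=r.get("rect",r.get("centre")); 
                print(c,n,round(r["score"],2),np.round(k).astype(int), np.round(C[int(k[1]),int(k[0])],3) if len(k)==2 else "")
          except Exception as e: print(n,e)
s=robot.state(); print(s["eef_pos"],s["ee_rot"],s["contact_force"],s["clock"])
E
```

```text
side press_base 0.82 [312 107 391 230] 
side press_base 0.84 [350 213] [ 0.586 -0.138  0.02 ]
side press_base 0.55 [361 125] [0.67  0.029 0.239]
side print_stack 0.74 [238 186 279 210] 
side print_stack 0.65 [240 206 294 240] 
side print_stack 0.64 [316 187 360 209] 
side print_stack 0.97 [268 228] [ 0.339 -0.183  0.026]
side print_stack 0.8 [337 201] [ 0.561 -0.086  0.037]
side print_stack 0.62 [259 196] [0.342 0.05  0.025]
side platen 0.69 [327 105 393 187] 
platen it knows: brush, hinge, home, loupe, press_base, print_stack, push_strip, slot, tweezers, weight
side hinge 0.78 [309 106 394 236] 
side hinge 0.54 [376 246 418 258] 
side hinge 0.77 [354 182] [0.645 0.003 0.058]
side slot 0.55 [355 121 374 129] 
side slot 0.59 [357 202] [ 0.61  -0.118  0.044]
side slot 0.42 [362 126] [0.678 0.033 0.232]
side push_strip 0.91 [328 104 391 190] 
side push_strip 0.97 [339 116] [0.62  0.093 0.255]
side fastener 0.5 [361 123 367 126] 
fastener it knows: brush, hinge, home, loupe, press_base, print_stack, push_strip, slot, tweezers, weight
side home 0.58 [311 104 394 237] 
top press_base 0.96 
[... 590 characters left out ...]
221 135] [ 0.646 -0.004  0.1  ]
top hinge 0.56 [244 175] [ 0.571 -0.049  0.04 ]
top slot 0.73 [174  76 199 107] 
top slot 0.54 [354 256 374 273] 
top slot 0.52 [174  95] [0.681 0.057 0.245]
top push_strip 0.92 [126  31 244 172] 
top push_strip 0.91 [147 127] [0.617 0.097 0.259]
top push_strip 0.41 [242 176] [ 0.571 -0.045  0.041]
top fastener 0.85 [175  82 200 108] 
fastener it knows: brush, hinge, home, loupe, press_base, print_stack, push_strip, slot, tweezers, weight
top home 0.61 [128  34 335 226] 
top home 0.65 [254 155] [ 0.619 -0.068  0.041]
[ 0.17679925 -0.59947052  0.21391865] [ 9.89738079e-01  1.42893435e-01  3.67655829e-06 -1.42942918e-05] [-0.05278204  0.537462    1.08196273] 1.5
```

View pics/top0.png

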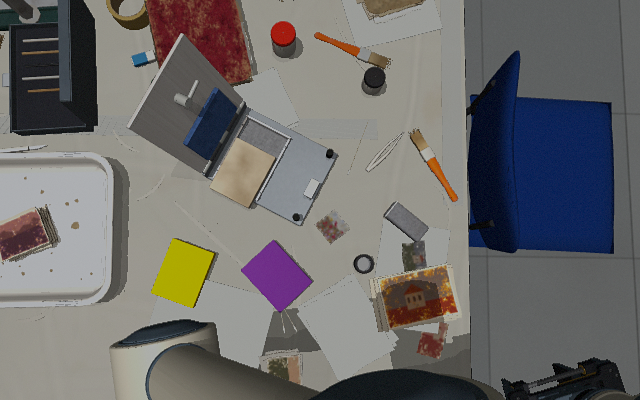

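View pics/side0.png

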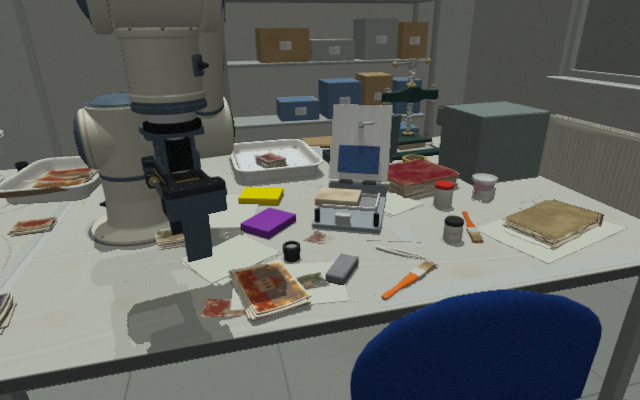

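Top view: the real stack is the beige one in the press (243,176). Its look-alikes are purple (278,278) and yellow (184,272). The platen leans back at upper left (185,100), and the bed's far corners are at (338,150) and (303,223). Next I fit the bed frame.

Run:
```python
from h import *
f=robot.grab_frame("top"); C=cloud(f)
tr=robot.trace("print_stack","top")
def rect(P): 
    (c,s,a)=cv2.minAreaRect((P[:,:2]*1000).astype(np.float32)); return np.round(c),np.round(s),round(a,1)
for r in tr[:3]:
    P=C[r["region"]]; P=P[abs(P[:,2]-np.median(P[:,2]))<.004]; print("stack",np.median(P[:,2]),rect(P),cv2.boxPoints(cv2.minAreaRect((P[:,:2]*1000).astype(np.float32))).round().tolist())
# bed plane
for r in robot.trace("press_base","top")[:2]:
    M=r["region"];P=C[M];print("base",r["rect"],np.histogram(P[:,2],np.arange(0,.3,.01))[0])
    B=P[(P[:,2]>.012)&(P[:,2]<.024)];print(rect(B),cv2.boxPoints(cv2.minAreaRect((B[:,:2]*1000).astype(np.float32))).round().tolist())
for r in robot.trace("platen","top")[:1]:
    P=C[r["region"]];P=P[P[:,2]>.07]
    for _ in range(6):
        c=P.mean(0);n=np.linalg.svd(P-c,full_matrices=False)[2][2];P=P[abs((P-c)@n)<(.004)]
    n*=np.sign(n[0]*.42+n[1]*.9)  # out of outer face, leaning back: points to +y and down
    print("platen",c,n,len(P),"yaw",np.degrees(np.arctan2(n[1],n[0]))-90)
s=f; print("cam",-f["R"].T@f["t"])
x,y,w,h=195,95,160,140
cr=f["pixels"][30:240,120:350,::-1]; cv2.imwrite("pics/crop1.png",cv2.resize(cr,None,fx=2.8,fy=2.8,interpolation=cv2.INTER_CUBIC)[:600])
```

```text
stack 0.02418348058631195 (array([ 348., -125.]), array([130., 100.]), 43.9) [[266.0, -134.0], [336.0, -206.0], [429.0, -116.0], [360.0, -44.0]]
stack 0.04240993723011511 (array([578., -45.]), array([100., 130.]), 63.1) [[497.0, -60.0], [613.0, -119.0], [658.0, -30.0], [542.0, 29.0]]
stack 0.024192019857628373 (array([352.,  83.]), array([101., 130.]), 70.6) [[274.0, 57.0], [397.0, 14.0], [430.0, 109.0], [307.0, 152.0]]
base [128.3, 34.0, 337.5, 227.5] [  33 4353 1422  285  304  157  280   78   77  203  257  290  277  294
  309  316  506  731  352  360  282  330  379  444  658  457  492  492
  624]
(array([ 599., -112.]), array([240., 190.]), 63.2) [[460.0, -176.0], [630.0, -262.0], [738.0, -47.0], [568.0, 39.0]]
platen [0.68126593 0.03270956 0.1847059 ] [ 0.4143167   0.85047298 -0.32409472] 1057 yaw -25.97350706668078
cam [ 0.40528983 -0.17930584  1.05029755]
```

View pics/crop1.png

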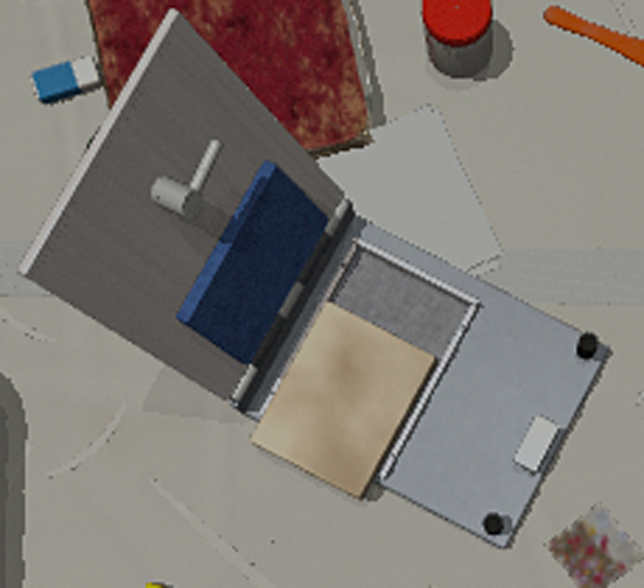

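Call:
apply_moves:
  motion:
    - [[0.074,0.142,0],0.149]
    - [[0.074,0.142,0],0.149]
    - [[0.074,0.142,0],0.149]
    - [[0.074,0.142,0],0.149]
    - [[0.074,0.142,0],0.149]
  fingers: 1

```text
clock: 2.12
eef_pos: [0.2697, -0.4203, 0.214]
ee_rot: [0.905, 0.425, 0.0, 0.0]
contact_force: [1.5, -0.4, -0.2]
grip_width: 0.0608
grip_force: 0.0
```

Call:
apply_moves:
  motion:
    - [[0.074,0.142,0],0.149]
    - [[0.074,0.142,0],0.149]
    - [[0.074,0.142,0],0]
    - [[0.074,0.142,0],0]
    - [[0.074,0.142,0],0]

```text
clock: 2.53
eef_pos: [0.3623, -0.2428, 0.2142]
ee_rot: [0.851, 0.525, 0.0, 0.0]
contact_force: [0.4, 0.2, -0.4]
grip_width: 0.0272
grip_force: 0.0
```

Call:
apply_moves:
  motion:
    - [[0.074,0.142,0],0]
    - [[0.074,0.142,0],0]
    - [[0.074,0.142,0],0]
    - [[0.074,0.142,0],0]
    - [[0,0,0],0]

```text
clock: 2.95
eef_pos: [0.4381, -0.0971, 0.2141]
ee_rot: [0.85, 0.527, 0.001, -0.0]
contact_force: [-0.2, -0.5, 0.4]
grip_width: 0.0005
grip_force: 0.0
```

Call:
apply_moves:
  motion:
    - [[0.067,0.13,0],0]
    - [[0.067,0.13,0],0]
    - [[0.067,0.13,0],0]
    - [[0,0,-0.15],0]
    - [[0,0,-0.15],0]

```text
clock: 3.37
eef_pos: [0.4885, -0.0034, 0.1394]
ee_rot: [0.85, 0.527, 0.002, 0.002]
contact_force: [1.0, -0.6, -1.2]
grip_width: 0.0004
grip_force: 0.0
```

Call:
apply_moves:
  motion:
    - [[0,0,-0.15],0]
    - [[0,0,-0.15],0]
    - [[0,0,-0.144],0]
    - [[0,0,0],0]
    - [[0,0,0],0]

```text
clock: 3.78
eef_pos: [0.4851, -0.0049, 0.0273]
ee_rot: [0.851, 0.525, -0.001, -0.001]
contact_force: [1.4, 0.5, 0.2]
grip_width: 0.0001
grip_force: 0.0
```

Run:
```python
from h import *
s=robot.state(); print(s["eef_pos"],s["contact_force"])
e=np.array([.8926,-.4509]);d=s["eef_pos"][:2]-[.6014,-.1074];print(d@e,d@[.4509,.8926])
```

```text
[ 0.48508513 -0.00489974  0.02734451] [1.38423994 0.52673527 0.24189156]
-0.15004002289822754 0.039045356175964815
```

Call:
apply_moves:
  motion:
    - [[0.0357,-0.018,0],0]
    - [[0.0357,-0.018,0],0]
    - [[0.0357,-0.018,0],0]
    - [[0.0357,-0.018,0],0]
    - [[0.0357,-0.018,0],0]

```text
clock: 4.2
eef_pos: [0.5324, -0.0282, 0.029]
ee_rot: [0.851, 0.525, 0.001, 0.001]
contact_force: [-1.7, 0.7, 1.7]
grip_width: 0.0005
grip_force: 1.0
```

Call:
apply_moves:
  motion:
    - [[0.0357,-0.018,0],0]
    - [[0.0357,-0.018,0],0]
    - [[0.011,-0.0055,0],0]
    - [[0.011,-0.0055,0],0]
    - [[0,0,0],0]

```text
clock: 4.62
eef_pos: [0.5545, -0.0395, 0.0278]
ee_rot: [0.851, 0.525, 0.0, 0.0]
contact_force: [-0.2, -0.5, 1.0]
grip_width: 0.0004
grip_force: 0.0
```

Call:
apply_moves:
  motion:
    - [[0.0072,-0.0036,0],0]
    - [[0.0072,-0.0036,0],0]
    - [[0,0,0],0]

```text
clock: 4.87
eef_pos: [0.5553, -0.0399, 0.0276]
ee_rot: [0.851, 0.525, -0.001, -0.002]
contact_force: [-9.7, 7.8, 7.2]
grip_width: 0.0004
grip_force: 6.2
```

Call:
apply_moves:
  motion:
    - [[-0.0714,0.036,0],0]
    - [[-0.107,0.054,0],0]
    - [[-0.107,0.054,0.05],0]
    - [[0,0,0.15],0]
    - [[0,0,0.15],0]

```text
clock: 5.28
eef_pos: [0.483, -0.004, 0.1153]
ee_rot: [0.851, 0.526, -0.002, -0.002]
contact_force: [1.3, -0.9, 1.3]
grip_width: 0.0001
grip_force: 0.0
```

Run:
```python
from h import *
f=robot.grab_frame("top"); C=cloud(f)
for r in robot.trace("print_stack","top")[:3]:
    P=C[r["region"]]; P=P[abs(P[:,2]-np.median(P[:,2]))<.004]
    c,s,a=cv2.minAreaRect((P[:,:2]*1000).astype(np.float32)); d=np.array(c)-[601.4,-107.4]
    print(np.median(P[:,2]),c,s,a,"bed",d@[.8926,-.4509],d@[.4509,.8926])
    p=C[r["region"]];p=p[abs(p[:,2]-.042)<.004]
    if len(p): b=(p[:,:2]-[.6014,-.1074])@np.array([.8926,-.4509]); print(np.percentile(b,[1,99]))
s=robot.state();print(s["eef_pos"])
cv2.imwrite("pics/crop2.png",cv2.resize(f["pixels"][30:240,120:350,::-1],None,fx=2.6,fy=2.6,interpolation=cv2.INTER_CUBIC))
```

```text
0.042442566861111 (625.574462890625, -69.24556732177734) (100.35548400878906, 129.95596313476562) 63.399349212646484 bed 4.374291881561294 44.95691192596437
[-0.05721601  0.0675902 ]
0.024301618927648972 (348.0587158203125, -125.29229736328125) (129.06593322753906, 97.5396728515625) 44.21979522705078 bed -218.06479337768553 -130.20224966308592
[ 0.4885076  -0.00502521  0.11998196]
```

View pics/crop2.png

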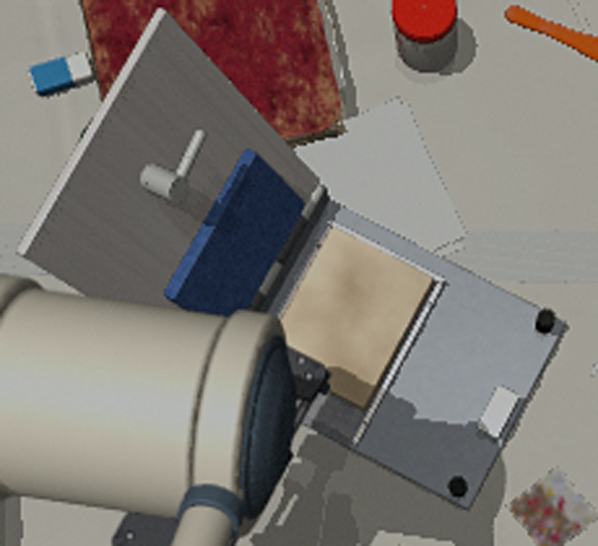

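Run:
```python
from h import *
for c in("top","side"):
    f=robot.grab_frame(c); P=cloud(f)[f["range_z"]>0]
    print(c)
    for x in np.arange(.5,.9,.05):
        print(round(x,2),[round(float(q[:,2].max()),2) if len(q:=P[(P[:,0]>=x)&(P[:,0]<x+.05)&(P[:,1]>=y)&(P[:,1]<y+.05)]) else None for y in np.arange(0,.5,.05)])
```

```text
top
0.5 [0.53, 0.53, None, None, None, None, 0.01, 0.01, 0.01, 0.01]
0.55 [None, 0.24, 0.24, None, None, 0.05, 0.05, 0.06, 0.06, 0.06]
0.6 [0.19, 0.29, 0.29, None, None, 0.06, 0.06, 0.06, 0.06, 0.06]
0.65 [0.25, 0.29, 0.29, 0.0, 0.0, 0.21, 0.05, 0.05, 0.05, 0.05]
0.7 [0.29, 0.29, None, None, 0.01, 0.21, 0.03, 0.03, 0.03, 0.05]
0.75 [0.29, None, None, 0.0, 0.01, 0.21, 0.0, 0.04, 0.04, 0.05]
0.8 [0.06, 0.06, 0.06, 0.06, 0.02, 0.21, 0.0, 0.04, 0.04, 0.05]
0.85 [0.06, 0.06, 0.06, 0.06, 0.02, 0.21, 0.01, 0.04, 0.04, 0.05]
side
0.5 [0.29, 0.0, 0.0, 0.0, 0.06, 0.04, None, 0.01, 0.01, 0.01]
0.55 [0.14, 0.24, 0.25, 0.0, 0.06, 0.06, 0.05, 0.06, 0.01, 0.01]
0.6 [0.2, 0.29, 0.29, 0.0, 0.0, 0.06, 0.06, 0.06, 0.06, None]
0.65 [0.25, 0.29, -0.75, 0.0, -0.75, -0.75, None, 0.04, 0.05, 0.04]
0.7 [0.29, 0.29, -0.75, 0.0, -0.75, -0.76, None, None, None, None]
0.75 [0.29, 0.06, -0.75, -0.75, -0.75, -0.76, None, None, None, None]
0.8 [0.06, 0.06, 0.06, 0.06, -0.75, -0.76, None, None, None, None]
0.85 [0.06, 0.06, 0.06, 0.06, -0.75, 0.21, 0.06, None, None, None]
```

Call:
apply_moves:
  motion:
    - [[0,0,0.16],0]
    - [[0,0,0.16],0]
    - [[0,0,0.16],0]
    - [[0,0,0.16],0]
    - [[0,0,0.16],0]

```text
clock: 5.9
eef_pos: [0.4855, -0.0049, 0.3162]
ee_rot: [0.851, 0.525, -0.001, -0.001]
contact_force: [1.8, -0.9, 0.5]
grip_width: 0.0004
grip_force: 0.0
```

Call:
apply_moves:
  motion:
    - [[0,0,0.15],0]
    - [[0.105,0.097,0],0]
    - [[0.105,0.097,0],0]
    - [[0.105,0.097,0],0]
    - [[0.105,0.097,0],0]

```text
clock: 6.32
eef_pos: [0.5922, 0.0932, 0.3515]
ee_rot: [0.851, 0.525, -0.001, -0.0]
contact_force: [0.7, -0.3, -0.9]
grip_width: 0.0003
grip_force: 0.0
```

Call:
apply_moves:
  motion:
    - [[0.105,0.097,0],0]
    - [[0.105,0.097,0],0]
    - [[0,0,0],0]
    - [[0,0,0],0]

```text
clock: 6.65
eef_pos: [0.6443, 0.1415, 0.3501]
ee_rot: [0.851, 0.526, -0.002, -0.001]
contact_force: [-0.5, -1.1, 0.6]
grip_width: 0.0009
grip_force: 0.0
```

```bash
cat >> h.py <<'E'
def bed(p): 
    d=np.array(p)[:2]-[.6014,-.1074]; return np.round([d@[.8926,-.4509]*1000,d@[.4509,.8926]*1000,p[2]*1000],1)
E
python3 - <<'E'
from h import *
s=robot.state(); print(s["eef_pos"],bed(s["eef_pos"]),s["contact_force"],s["q"])
for th in np.arange(1.9,-.01,-.1):
    y,z=118-205*np.cos(th)+4*np.sin(th)+16,58+205*np.sin(th)+4*np.cos(th)
    x=-74;print(round(th,2),round(y),round(z),np.round([601.4+x*.8926+y*.4509,-107.4-x*.4509+y*.8926]))
E
```

```text
[0.64427436 0.14153014 0.35006901] [-74.  241.5 350.1] [-0.4797828  -1.05024661  0.56807064] [ 1.25800420e-01  4.61798087e-01  1.03244944e+00 -7.01586225e-05
  1.65091602e+00  5.89034976e-01]
1.9 204 251 [627. 108.]
1.8 184 257 [619.  91.]
1.7 164 261 [609.  73.]
1.6 144 263 [600.  54.]
1.5 123 263 [591.  36.]
1.4 103 261 [582.  18.]
1.3 83 257 [573.   0.]
1.2 63 251 [564. -17.]
1.1 45 243 [555. -34.]
1.0 27 233 [547. -50.]
0.9 10 221 [540. -65.]
0.8 -6 208 [533. -79.]
0.7 -20 193 [526. -92.]
0.6 -33 177 [ 520. -103.]
0.5 -44 160 [ 516. -113.]
0.4 -53 142 [ 511. -122.]
0.3 -61 122 [ 508. -128.]
0.2 -66 103 [ 506. -133.]
0.1 -70 82 [ 504. -136.]
-0.0 -71 62 [ 503. -137.]
```

Call:
apply_moves:
  motion:
    - [[0,0,-0.13],0]
    - [[0,0,-0.13],0]
    - [[0,0,-0.12],0]
    - [[0,0,0],0]

```text
clock: 6.98
eef_pos: [0.6401, 0.1392, 0.2515]
ee_rot: [0.851, 0.525, -0.005, -0.002]
contact_force: [-1.3, -0.2, -1.8]
grip_width: 0.0005
grip_force: 0.0
```

Call:
apply_moves:
  motion:
    - [[-0.036,-0.0714,0],0]
    - [[-0.036,-0.0714,0],0]
    - [[-0.036,-0.0714,0.01],0]
    - [[-0.036,-0.0714,0.01],0]
    - [[-0.036,-0.0714,0.01],0]

```text
clock: 7.4
eef_pos: [0.5982, 0.05, 0.267]
ee_rot: [0.851, 0.525, 0.0, 0.0]
contact_force: [0.4, 0.7, -0.9]
grip_width: 0.0003
grip_force: 0.9
```

```bash
cat > look.py <<'E'
from h import *
import sys
s=robot.state(); print(s["eef_pos"],bed(s["eef_pos"]),s["contact_force"])
f=robot.grab_frame("side"); cv2.imwrite(sys.argv[1],cv2.resize(f["pixels"][60:260,230:470,::-1],None,fx=2.5,fy=2.5,interpolation=cv2.INTER_CUBIC))
E
python3 look.py pics/s1.png
```

```text
[0.59819875 0.0500276  0.26701128] [-73.8 139.1 267. ] [ 0.4097861   0.71853679 -0.93808625]
```

View pics/s1.png

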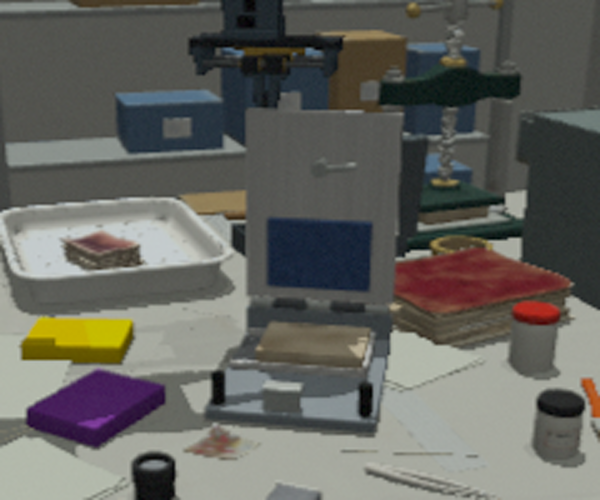

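Call:
apply_moves:
  motion:
    - [[-0.028,-0.056,-0.012],0]
    - [[-0.036,-0.072,-0.008],0]
    - [[-0.036,-0.072,-0.016],0]
    - [[-0.036,-0.07,-0.024],0]
    - [[-0.035,-0.068,-0.032],0]

```text
clock: 7.87
eef_pos: [0.5556, -0.0345, 0.2433]
ee_rot: [0.851, 0.525, 0.001, 0.0]
contact_force: [1.2, 0.4, 0.0]
grip_width: 0.0005
grip_force: 0.5
```

Call:
apply_moves:
  motion:
    - [[-0.032,-0.064,-0.04],0]
    - [[-0.03,-0.06,-0.048],0]
    - [[-0.028,-0.056,-0.052],0]
    - [[0,0,0],0]

```text
clock: 8.2
eef_pos: [0.5312, -0.0804, 0.206]
ee_rot: [0.851, 0.524, -0.001, -0.001]
contact_force: [0.5, -1.4, -0.3]
grip_width: -0.0002
grip_force: 0.0
```

```bash
python3 look.py pics/s2.png
```

```text
[ 0.53118078 -0.08035532  0.20602276] [-74.9  -7.5 206. ] [ 0.45360485 -1.35127828 -0.30106382]
```

View pics/s2.png

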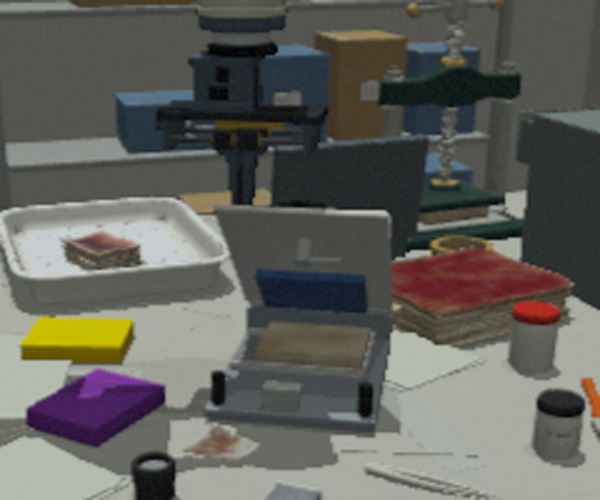

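Call:
apply_moves:
  motion:
    - [[-0.026,-0.052,-0.06],0]
    - [[-0.022,-0.046,-0.064],0]
    - [[-0.018,-0.04,-0.068],0]
    - [[-0.018,-0.034,-0.072],0]
    - [[-0.012,-0.026,-0.078],0]

```text
clock: 8.67
eef_pos: [0.5103, -0.1282, 0.1226]
ee_rot: [0.851, 0.525, 0.001, 0.001]
contact_force: [-0.3, -0.0, 0.8]
grip_width: 0.0004
grip_force: 0.2
```

Call:
apply_moves:
  motion:
    - [[-0.008,-0.02,-0.078],0]
    - [[-0.005,-0.012,-0.06],0]
    - [[0,0,-0.04],0]
    - [[0,0,0],0]

```text
clock: 9.0
eef_pos: [0.5061, -0.1353, 0.0765]
ee_rot: [0.851, 0.525, -0.0, -0.001]
contact_force: [-0.6, -0.1, -0.1]
grip_width: 0.0001
grip_force: 0.0
```

Call:
apply_moves:
  motion:
    - [[0,0,-0.012],0]
    - [[0,0,-0.012],0]
    - [[0,0,0],0]

```text
clock: 9.25
eef_pos: [0.507, -0.1357, 0.0719]
ee_rot: [0.851, 0.525, 0.0, 0.001]
contact_force: [0.8, -0.8, 0.3]
grip_width: 0.0005
grip_force: 0.1
```

Call:
apply_moves:
  motion:
    - [[0,0,0.15],0]
    - [[0,0,0.15],0.15]
    - [[0,0,0.15],0.15]
    - [[-0.1,0,0.1],0.15]
    - [[-0.1,0,0],0.15]

```text
clock: 9.67
eef_pos: [0.4588, -0.1366, 0.2142]
ee_rot: [0.702, 0.712, 0.002, 0.004]
contact_force: [-0.2, -0.9, 0.4]
grip_width: 0.0006
grip_force: 0.0
```

Call:
apply_moves:
  motion:
    - [[-0.1,0,0],0.15]
    - [[-0.1,0,0],0.15]
    - [[0,0,0],0.15]
    - [[0,0,0],0.15]
    - [[0,0,0],0.15]

```text
clock: 10.08
eef_pos: [0.4062, -0.1357, 0.2098]
ee_rot: [0.466, 0.885, 0.0, 0.001]
contact_force: [0.1, -0.1, 0.7]
grip_width: 0.0006
grip_force: 0.0
```

Run:
```python
from h import *
s=robot.state(); print(s["eef_pos"],s["ee_rot"])
f=robot.grab_frame("top"); C=cloud(f)
p=C[f["range_z"]>0]
for fn in(robot.look_for,robot.landmark_of):
    for r in fn("slot","top")[:3]:
        k=r.get("rect",r.get("centre")); print(r["score"],k, bed(C[int(k[1]),int(k[0])]) if len(k)==2 else "")
for x in(-72,-60,72,85):
  for y in(-110,-65,0,60):
    X=np.array([601.4+x*.8926+y*.4509,-107.4-x*.4509+y*.8926,65])/1000; u,v=pix(f,X); print(x,y,bed(C[int(v),int(u)]))
cv2.imwrite("pics/t3.png",cv2.resize(f["pixels"][100:240,200:350,::-1],None,fx=4,fy=4,interpolation=cv2.INTER_CUBIC))
```

```text
[ 0.40617358 -0.13573171  0.20977583] [4.66088015e-01 8.84738060e-01 4.09256895e-05 7.24316045e-04]
0.75 [276.6, 150.3, 314.3, 189.8] 
0.8 [297.6, 170.0] [  6.5 -64.8  76.6]
-72 -110 [ -71.2 -108.3   72.3]
-72 -65 [-72.  -64.7  72. ]
-72 0 [-71.9   2.2  66.4]
-72 60 [-108.4  -49.9  579.2]
-60 -110 [ -60.6 -110.    73.1]
-60 -65 [-60.1 -63.1  68.9]
-60 0 [-59.4   1.3  69.1]
-60 60 [-60.1  61.   63.8]
72 -110 [  70.3 -108.    73.3]
72 -65 [ 69.7 -63.8  72.7]
72 0 [71.6  2.  67.8]
72 60 [72.4 60.3 64.5]
85 -110 [  83.6 -108.6   71.9]
85 -65 [ 82.5 -64.5  73.4]
85 0 [83.6  0.7 72.7]
85 60 [85.1 62.3 62.1]
```

View pics/t3.png

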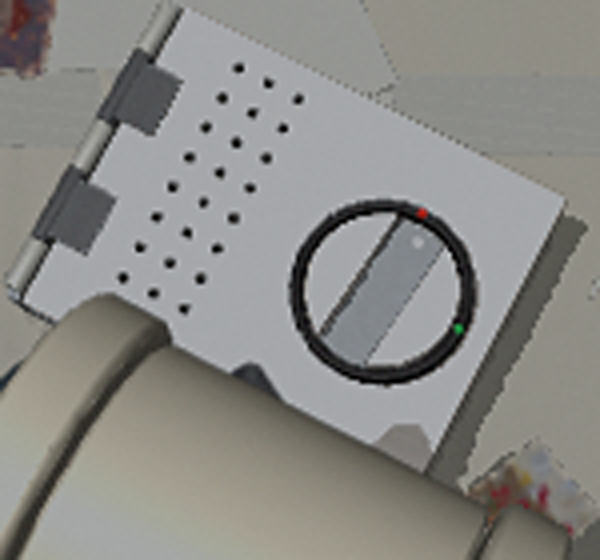

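Run:
```python
from h import *
f=robot.grab_frame("top"); I=f["pixels"].astype(int)
m=np.zeros((400,640),np.uint8); m[145:200,265:325]=(I.max(2)<60)[145:200,265:325]
n,l,st,_=cv2.connectedComponentsWithStats(m); k=1+st[1:,4].argmax(); M=(l==k).astype(np.uint8)
c=max(cv2.findContours(M,0,1)[0],key=len); e=cv2.fitEllipse(c); print(e,st[k])
d=(f["R"]@[.572,-.165,.087]+f["t"])[2]; W=world(f,*e[0],z=d); print(W,bed(W))
# slot floor: darker than disc, inside ellipse
g=cv2.GaussianBlur(f["pixels"],(0,0),.5).astype(int).mean(2); u0,v0=e[0]
yy,xx=np.mgrid[0:400,0:640]; ins=np.hypot(xx-u0,yy-v0)<17
C=cloud(f); z=C[...,2]
t,b=cv2.threshold(g[ins].astype(np.uint8).reshape(-1,1),0,255,cv2.THRESH_OTSU); print("otsu",t)
S=ins&(g<t); print(S.sum(),np.median(z[S]),np.median(z[ins&~S]))
P=C[S]; dz=(f["R"]@[.572,-.165,.074]+f["t"])[2]
Q=np.array([world(f,x,y,z=dz) for y,x in np.argwhere(S)])[:,:2]*1000
r=cv2.minAreaRect(Q.astype(np.float32)); print(r,bed([*np.array(r[0])/1000,.074]))
w,V=np.linalg.eigh(np.cov(Q.T)); print(np.degrees(np.arctan2(V[1,1],V[0,1])),Q.mean(0),np.sqrt(w*12))
```

```text
((295.2413635253906, 172.83526611328125), (44.5672721862793, 45.28044509887695), 126.34551239013672) [273 150  46  46 444]
[ 0.56995317 -0.16467553  0.08678444] [ -2.2 -65.3  86.8]
otsu 146.0
471 0.07455890723276856 0.08818432245770212
((573.1375122070312, -163.0075225830078), (31.45829963684082, 73.30260467529297), 56.570194244384766) [ -0.2 -62.4  74. ]
146.8591310069326 [ 572.51271924 -162.77605336] [31.43519076 70.95702131]
```

Call:
apply_moves:
  motion:
    - [[0.132,-0.023,0],0.128]
    - [[0.132,-0.023,0],0.128]
    - [[0.132,-0.023,0],0.128]
    - [[0.132,-0.023,0],0.128]
    - [[0.132,-0.023,0],0]

```text
clock: 10.7
eef_pos: [0.5729, -0.1645, 0.2089]
ee_rot: [0.281, 0.96, -0.0, 0.0]
contact_force: [0.9, 0.5, -0.7]
grip_width: 0.0003
grip_force: 0.0
```

Call:
apply_moves:
  motion:
    - [[0,0,-0.14],0]
    - [[0,0,-0.14],0]
    - [[0,0,-0.12],0]
    - [[0,0,0],0]
    - [[0,0,0],0]

```text
clock: 11.12
eef_pos: [0.5706, -0.1641, 0.1084]
ee_rot: [0.284, 0.959, 0.0, -0.001]
contact_force: [-0.5, -0.9, 1.8]
grip_width: 0.0001
grip_force: 0.0
```

Run:
```python
from h import *
s=robot.state(); q=s["ee_rot"];print(s["eef_pos"],bed(s["eef_pos"]),2*np.degrees(np.arctan2(q[1],q[0])),s["contact_force"])
```

```text
[ 0.57063232 -0.16411572  0.10838194] [ -1.9 -64.5 108.4] 147.0162035493259 [-0.53794436 -0.86356257  1.84176918]
```

Call:
apply_moves:
  motion:
    - [[0,0,-0.04],0]
    - [[0,0,-0.03],0]
    - [[0,0,-0.02],0]
    - [[0,0,0],0]

```text
clock: 11.45
eef_pos: [0.5711, -0.1645, 0.0862]
ee_rot: [0.283, 0.959, 0.0, -0.0]
contact_force: [-0.6, -0.0, 0.1]
grip_width: 0.0002
grip_force: 0.0
```

Call:
apply_moves:
  motion:
    - [[0,0,-0.016],0]
    - [[0,0,-0.016],0]
    - [[0,0,0],0]

```text
clock: 11.7
eef_pos: [0.5711, -0.1645, 0.0779]
ee_rot: [0.283, 0.959, 0.0, -0.0]
contact_force: [-0.8, 0.4, -0.8]
grip_width: 0.0003
grip_force: 0.0
```

Call:
apply_moves:
  motion:
    - [[0,0,-0.016],0]
    - [[0,0,-0.016],0]
    - [[0,0,0],0]

```text
clock: 11.95
eef_pos: [0.5714, -0.1648, 0.07]
ee_rot: [0.283, 0.959, -0.0, 0.0]
contact_force: [0.6, -1.1, 2.2]
grip_width: 0.0005
grip_force: 1.1
```

Call:
apply_moves:
  motion:
    - [[0,0,-0.01],0]
    - [[0,0,-0.01],0]
    - [[0,0,0],0]

```text
clock: 12.2
eef_pos: [0.5714, -0.165, 0.0658]
ee_rot: [0.283, 0.959, -0.0, 0.0]
contact_force: [-3.8, -4.1, 8.5]
grip_width: 0.0005
grip_force: 4.4
```

Call:
apply_moves:
  motion:
    - [[0,0,-0.008],0]
    - [[0,0,0],0]
    - [[0,0,0],0]

```text
clock: 12.45
eef_pos: [0.5715, -0.165, 0.0652]
ee_rot: [0.283, 0.959, -0.0, 0.001]
contact_force: [-9.5, -1.9, 33.3]
grip_width: 0.0003
grip_force: 16.7
```

Call:
apply_moves:
  motion:
    - [[0,0,0.001],-0.08]
    - [[0,0,0],-0.08]
    - [[0,0,0],-0.08]
    - [[0,0,0],-0.08]
    - [[0,0,0],-0.08]

```text
clock: 12.87
eef_pos: [0.5714, -0.1651, 0.0653]
ee_rot: [0.431, 0.903, -0.0, 0.001]
contact_force: [-9.3, -3.6, 30.4]
grip_width: 0.0006
grip_force: 15.3
```

```bash
cat > st.py <<'E'
from h import *
s=robot.state(); q=s["ee_rot"];print(s["eef_pos"],2*np.degrees(np.arctan2(q[1],q[0])),s["contact_force"],s["wrist_torque"])
E
python3 st.py
```

```text
[ 0.57142655 -0.16508951  0.06529632] 128.99119808041777 [-9.32573876 -3.63079529 30.37725529] [-0.52006009  1.69417273  0.03235964]
```

Call:
apply_moves:
  motion:
    - [[0,0,0],-0.08]
    - [[0,0,0],-0.08]
    - [[0,0,0],-0.08]
    - [[0,0,0],-0.08]
    - [[0,0,0],-0.08]

```text
clock: 13.28
eef_pos: [0.5713, -0.1652, 0.0653]
ee_rot: [0.566, 0.824, -0.0, 0.001]
contact_force: [-10.4, -3.5, 30.6]
grip_width: 0.0006
grip_force: 15.5
```

```bash
python3 st.py
```

```text
[ 0.57131425 -0.16519709  0.06530907] 110.98929747213568 [-10.41629379  -3.48722191  30.64706693] [-0.69748381  1.84142163  0.11054497]
```

Call:
apply_moves:
  motion:
    - [[-0.002,0,0],-0.08]
    - [[-0.001,0,0],-0.08]
    - [[0,0,0],-0.08]
    - [[0,0,0],-0.08]
    - [[0,0,0],-0.08]

```text
clock: 13.7
eef_pos: [0.5711, -0.1653, 0.0654]
ee_rot: [0.688, 0.725, 0.0, 0.001]
contact_force: [-7.6, -3.2, 27.5]
grip_width: 0.0004
grip_force: 14.3
```

```bash
python3 st.py
```

```text
[ 0.57111679 -0.16526239  0.06536108] 92.98487085853418 [-7.55084956 -3.22602906 27.50051273] [-0.58052094  1.30177091  0.0463384 ]
```

Call:
apply_moves:
  motion:
    - [[0,0,0],-0.08]
    - [[0,0,0],-0.08]
    - [[0,0,0],-0.08]
    - [[0,0,0],-0.08]
    - [[0,0,0],0]

```text
clock: 14.12
eef_pos: [0.571, -0.1653, 0.0653]
ee_rot: [0.774, 0.633, 0.0, 0.001]
contact_force: [-7.7, -3.4, 29.3]
grip_width: 0.0008
grip_force: 14.4
```

```bash
python3 st.py
```

```text
[ 0.57101323 -0.16525318  0.06533942] 78.50895180005813 [-7.67323178 -3.44969104 29.27286021] [-0.65821632  1.3279267  -0.04262372]
```

Call:
apply_moves:
  motion:
    - [[0,0,0],-0.08]
    - [[0,0,0],-0.08]
    - [[0,0,0],-0.08]
    - [[0,0,0],-0.08]
    - [[0,0,0],0]

```text
clock: 14.53
eef_pos: [0.5709, -0.1652, 0.0653]
ee_rot: [0.848, 0.531, 0.0, 0.001]
contact_force: [-8.8, -3.5, 29.7]
grip_width: 0.0004
grip_force: 14.7
```

```bash
python3 st.py
```

```text
[ 0.57090513 -0.16522851  0.0653327 ] 64.10886363421493 [-8.75806431 -3.54081952 29.69883808] [-0.66795071  1.51597204 -0.02588166]
```

Call:
apply_moves:
  motion:
    - [[0,0,0],-0.06]
    - [[0,0,0],-0.06]
    - [[0,0,0],0]

```text
clock: 14.78
eef_pos: [0.5715, -0.1651, 0.0654]
ee_rot: [0.871, 0.491, 0.001, 0.001]
contact_force: [-4.0, -1.8, 27.6]
grip_width: 0.0004
grip_force: 13.5
```

```bash
python3 st.py
```

```text
[ 0.57148159 -0.16511404  0.0653527 ] 58.774539270933886 [-4.04136529 -1.81302436 27.61987023] [-0.2776185   0.78607708  0.01478337]
```

Call:
apply_moves:
  motion:
    - [[0,0,0],-0.05]
    - [[0,0,0],-0.05]
    - [[0,0,0],0]

```text
clock: 15.03
eef_pos: [0.5719, -0.1651, 0.0654]
ee_rot: [0.89, 0.456, 0.001, 0.001]
contact_force: [-2.8, -1.3, 25.3]
grip_width: 0.0006
grip_force: 12.8
```

```bash
python3 st.py
```

```text
[ 0.57186419 -0.16508826  0.0654294 ] 54.307506236837035 [-2.77996932 -1.2808193  25.33421792] [-0.07995184  0.38789564  0.01244067]
```

Call:
apply_moves:
  motion:
    - [[0,0,0],-0.05]
    - [[0,0,0],-0.05]
    - [[0,0,0],0]

```text
clock: 15.28
eef_pos: [0.5721, -0.1651, 0.0654]
ee_rot: [0.907, 0.421, 0.001, 0.001]
contact_force: [-1.3, -0.9, 24.4]
grip_width: 0.0005
grip_force: 12.4
```

```bash
python3 st.py
python3 - <<'E'
from h import *
f=robot.grab_frame("top")
cv2.imwrite("pics/t4.png",cv2.resize(f["pixels"][130:220,240:350,::-1],None,fx=5,fy=5,interpolation=cv2.INTER_CUBIC))
E
```

```text
[ 0.57206048 -0.16508934  0.06542149] 49.80543044246472 [-1.27301589 -0.90363849 24.41258781] [-0.12425832  0.24847553  0.02188245]
```

View pics/t4.png

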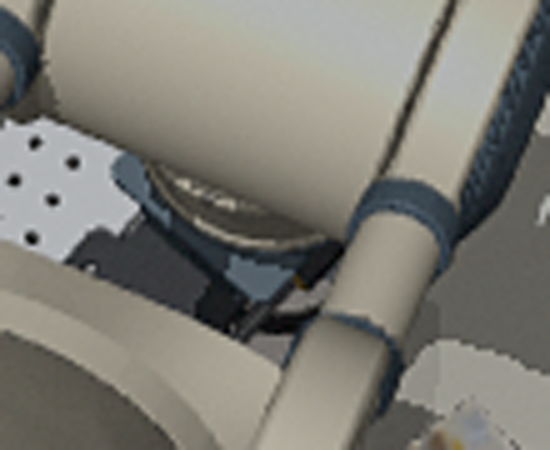

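Call:
apply_moves:
  motion:
    - [[0,0,0],-0.06]
    - [[0,0,0],-0.06]
    - [[0,0,0],-0.06]

```text
clock: 15.58
eef_pos: [0.5718, -0.1646, 0.0654]
ee_rot: [0.934, 0.356, 0.001, 0.001]
contact_force: [-3.3, 5.7, 27.0]
grip_width: 0.0005
grip_force: 18.6
```

```bash
python3 st.py
```

```text
[ 0.57175621 -0.16456603  0.06537267] 41.73766853883244 [-3.34255172  5.72314833 27.04801055] [1.04058963 0.54359042 0.39524823]
```

Call:
apply_moves:
  motion:
    - [[0,0,0],-0.05]
    - [[0,0,0],0]

```text
clock: 15.75
eef_pos: [0.5715, -0.1643, 0.0654]
ee_rot: [0.941, 0.338, 0.001, 0.001]
contact_force: [-4.0, 5.3, 27.6]
grip_width: 0.0002
grip_force: 21.7
```

```bash
python3 st.py
```

```text
[ 0.57153777 -0.16428242  0.06536837] 39.46889813348254 [-4.01712395  5.29761981 27.60651381] [1.00315567 0.51215823 0.37124157]
```

Call:
apply_moves:
  motion:
    - [[0,0,0],0.08]
    - [[0,0,0],0.08]
    - [[0,0,0.004],0.04]
    - [[0,0,0.008],0]
    - [[0,0,0.02],0]

```text
clock: 16.17
eef_pos: [0.5706, -0.1644, 0.0715]
ee_rot: [0.911, 0.412, 0.0, -0.0]
contact_force: [1.6, -0.3, -2.1]
grip_width: 0.0005
grip_force: 0.9
```

Call:
apply_moves:
  motion:
    - [[0,0,0.04],0]
    - [[0,0,0.06],0]
    - [[0,0,0.15],0]
    - [[0,0,0.15],0]
    - [[-0.15,0,0.05],0]

```text
clock: 16.58
eef_pos: [0.5397, -0.1661, 0.1899]
ee_rot: [0.911, 0.412, 0.004, 0.004]
contact_force: [-0.2, -0.6, 1.3]
grip_width: 0.0005
grip_force: 0.0
```

Call:
apply_moves:
  motion:
    - [[-0.15,0,0],0]
    - [[-0.15,0,0],0]
    - [[-0.15,0,0],0]
    - [[0,0,0],0]

```text
clock: 16.92
eef_pos: [0.4136, -0.1628, 0.1842]
ee_rot: [0.912, 0.411, -0.002, -0.002]
contact_force: [0.8, -0.0, -0.8]
grip_width: 0.0004
grip_force: 0.0
```

```bash
python3 st.py
python3 - <<'E'
from h import *
f=robot.grab_frame("top"); C=cloud(f)
A=[];B=[]
for x in np.arange(55,90,3):
  for y in np.arange(-110,90,5):
    X=np.array([601.4+x*.8926+y*.4509,-107.4-x*.4509+y*.8926,65])/1000; u,v=pix(f,X); b=bed(C[int(v),int(u)])
    if 50<b[2]<85:A.append([118-b[1],1]);B.append(b[2])
print("slope",np.linalg.lstsq(np.array(A),np.array(B),rcond=None)[0],len(B))
cv2.imwrite("pics/t5.png",cv2.resize(f["pixels"][100:240,200:350,::-1],None,fx=4,fy=4,interpolation=cv2.INTER_CUBIC))
E
```

```text
[ 0.41362948 -0.16275985  0.18421005] 48.544496081006294 [ 0.8359609  -0.04483564 -0.76414163] [-0.03913887 -0.10444452  0.01270452]
slope [8.46797678e-03 6.22578241e+01] 478
```

View pics/t5.png

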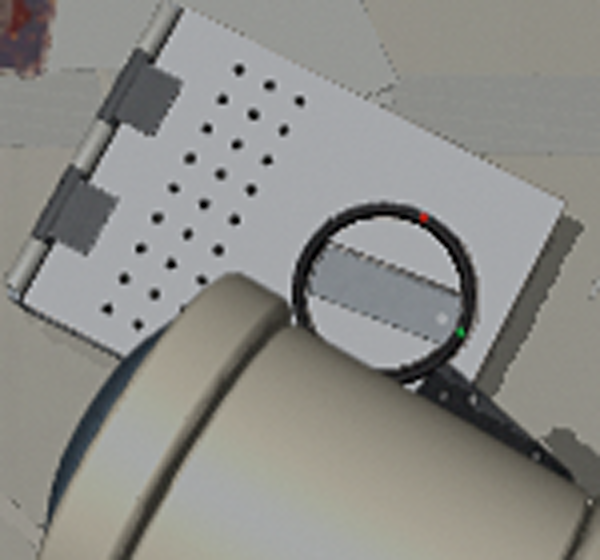

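Run:
```python
from h import *
f=robot.grab_frame("top"); C=cloud(f); g=f["pixels"].astype(int).mean(2)
d=(f["R"]@[.5717,-.165,.065]+f["t"])[2]; u0,v0=pix(f,[.5717,-.165,.070])
yy,xx=np.mgrid[0:400,0:640]; ins=(np.hypot(xx-u0,yy-v0)<16)&(yy<v0+9.5)
t,_=cv2.threshold(g[ins].astype(np.uint8).reshape(-1,1),0,255,cv2.THRESH_OTSU)
# transition crossings of both edges per column -> line fits
for name,rng in(("up",range(-12,1)),("lo",range(0,12))):
    E=[]
    for u in range(int(u0)-12,int(u0)+13):
        vs=[int(v0)+k for k in rng]
        for a,b in zip(vs,vs[1:]):
            A,B=g[a,u],g[b,u]
            if min(A,B)>100 and (A-t)*(B-t)<0: E.append((u,a+(t-A)/(B-A)));break
    W=np.array([world(f,u,v,z=d)[:2]*1000 for u,v in E],np.float32)
    l=cv2.fitLine(W,cv2.DIST_HUBER,0,.01,.01).ravel(); print(name,len(W),np.degrees(np.arctan2(l[1],l[0])))
```

```text
up 10 70.83083
lo 20 69.88055
```

Call:
apply_moves:
  motion:
    - [[0.158,-0.002,0],0.058]
    - [[0.158,-0.002,0],0.058]
    - [[0.158,-0.002,0],0.058]
    - [[0.158,-0.002,0],0.058]
    - [[0,0,0],0]

```text
clock: 17.43
eef_pos: [0.5858, -0.1667, 0.1842]
ee_rot: [0.869, 0.495, 0.002, 0.002]
contact_force: [-2.4, -0.0, -0.8]
grip_width: 0.0004
grip_force: 0.0
```

Call:
apply_moves:
  motion:
    - [[0,0,-0.13],0]
    - [[0,0,-0.13],0]
    - [[0,0,-0.08],0]
    - [[0,0,0],0]
    - [[0,0,0],0]

```text
clock: 17.85
eef_pos: [0.5788, -0.1663, 0.0989]
ee_rot: [0.87, 0.493, -0.0, -0.001]
contact_force: [1.0, -0.4, 0.5]
grip_width: 0.0002
grip_force: 0.0
```

```bash
python3 st.py
```

```text
[ 0.57882281 -0.16628012  0.0988744 ] 59.053897663177565 [ 0.95837246 -0.44462947  0.46847407] [-0.03380794 -0.02849362  0.01327926]
```

Call:
apply_moves:
  motion:
    - [[-0.03,0.005,0],0]
    - [[0,0,0],0]
    - [[0,0,0],0]
    - [[0,0,0],0]

```text
clock: 18.18
eef_pos: [0.5715, -0.1655, 0.1004]
ee_rot: [0.87, 0.493, 0.001, 0.001]
contact_force: [-0.4, 0.2, 0.4]
grip_width: 0.0008
grip_force: 0.0
```

Call:
apply_moves:
  motion:
    - [[0,0.002,-0.04],0]
    - [[0,0,-0.04],0]
    - [[0,0,-0.03],0]
    - [[0,0,0],0]

```text
clock: 18.52
eef_pos: [0.5699, -0.1643, 0.0694]
ee_rot: [0.87, 0.493, -0.001, -0.001]
contact_force: [-0.7, -0.4, 0.7]
grip_width: 0.0006
grip_force: 0.0
```

```bash
python3 st.py
```

```text
[ 0.56990707 -0.16431944  0.06944695] 59.045167924252766 [-0.74086749 -0.37360835  0.66477103] [-0.00817299 -0.0392109   0.03472789]
```

Call:
apply_moves:
  motion:
    - [[0,0,-0.008],0]
    - [[0,0,-0.008],0]
    - [[0,0,0],0]
    - [[0,0,0],0]

```text
clock: 18.85
eef_pos: [0.5712, -0.1648, 0.0678]
ee_rot: [0.87, 0.493, 0.0, 0.0]
contact_force: [-0.2, -0.1, -0.7]
grip_width: 0.0003
grip_force: 0.0
```

Call:
apply_moves:
  motion:
    - [[0,0,-0.008],0]
    - [[0,0,-0.005],0]
    - [[0,0,0],0]

```text
clock: 19.1
eef_pos: [0.5713, -0.165, 0.0655]
ee_rot: [0.87, 0.493, 0.0, 0.001]
contact_force: [-4.5, 0.4, 19.3]
grip_width: 0.0004
grip_force: 9.1
```

```bash
python3 st.py
```

```text
[ 0.57132081 -0.1649578   0.06553711] 59.05331203753702 [-4.48628949  0.39584668 19.2688374 ] [ 0.24073598  0.85902384 -0.01445862]
```

Call:
apply_moves:
  motion:
    - [[0,0,0],-0.07]
    - [[0,0,0],-0.07]
    - [[0,0,0],-0.07]
    - [[0,0,0],-0.07]
    - [[0,0,0],0]

```text
clock: 19.52
eef_pos: [0.5718, -0.1651, 0.0656]
ee_rot: [0.92, 0.393, 0.001, 0.001]
contact_force: [-2.2, 0.4, 15.8]
grip_width: 0.0007
grip_force: 8.6
```

```bash
python3 st.py
```

```text
[ 0.57181532 -0.16511921  0.06561275] 46.231082455423184 [-2.2169872   0.35895464 15.82583897] [ 0.09240719  0.36068239 -0.00723636]
```

Call:
apply_moves:
  motion:
    - [[0,0,0],-0.05]
    - [[0,0,0],-0.05]
    - [[0,0,0],-0.05]
    - [[0,0,0],0]

```text
clock: 19.85
eef_pos: [0.5714, -0.1645, 0.0656]
ee_rot: [0.941, 0.338, 0.001, 0.0]
contact_force: [-2.9, 5.2, 18.3]
grip_width: 0.0007
grip_force: 16.7
```

```bash
python3 st.py
```

```text
[ 0.57143773 -0.16445498  0.06556285] 39.55888022036742 [-2.86714304  5.15419879 18.32174383] [1.03397643 0.50754894 0.36060772]
```

Call:
apply_moves:
  motion:
    - [[0,0,0],-0.05]
    - [[0,0,0],-0.05]
    - [[0,0,0],0]

```text
clock: 20.1
eef_pos: [0.5713, -0.1644, 0.0656]
ee_rot: [0.953, 0.302, 0.0, 0.0]
contact_force: [-3.9, 7.1, 18.8]
grip_width: 0.0002
grip_force: 33.5
```

```bash
python3 st.py
```

```text
[ 0.57133019 -0.16437394  0.06555299] 35.104588856118085 [-3.92748134  7.10688291 18.79311051] [1.0838584  0.63183409 1.00788416]
```

Call:
apply_moves:
  motion:
    - [[0,0,0.006],0]
    - [[0,0,0.01],0]
    - [[0,0,0.01],0.06]
    - [[0,0,0.02],0.06]
    - [[0,0,0.05],0]

```text
clock: 20.52
eef_pos: [0.5702, -0.1645, 0.0874]
ee_rot: [0.937, 0.348, -0.001, -0.001]
contact_force: [-0.6, -0.2, -0.5]
grip_width: 0.0002
grip_force: 0.0
```

Call:
apply_moves:
  motion:
    - [[0,0,0.1],0]
    - [[0,0,0.15],0]
    - [[0,0,0.1],0]
    - [[-0.15,0,0],0]
    - [[-0.15,0,0],0]

```text
clock: 20.93
eef_pos: [0.4973, -0.1653, 0.1775]
ee_rot: [0.938, 0.347, 0.002, 0.002]
contact_force: [0.0, -1.2, -0.2]
grip_width: 0.0004
grip_force: 0.0
```

Call:
apply_moves:
  motion:
    - [[-0.15,0,0],0]
    - [[-0.15,0,0],0]
    - [[0,0,0],0]
    - [[0,0,0],0]

```text
clock: 21.27
eef_pos: [0.4195, -0.1647, 0.1763]
ee_rot: [0.938, 0.346, -0.0, 0.0]
contact_force: [0.7, -0.3, -0.0]
grip_width: 0.0003
grip_force: 0.0
```

```bash
python3 st.py
python3 - <<'E'
from h import *
f=robot.grab_frame("top"); C=cloud(f); g=f["pixels"].astype(int).mean(2)
d=(f["R"]@[.5717,-.165,.065]+f["t"])[2]; u0,v0=pix(f,[.5717,-.165,.070])
yy,xx=np.mgrid[0:400,0:640]; ins=(np.hypot(xx-u0,yy-v0)<16)&(yy<v0+9.5)
t,_=cv2.threshold(g[ins].astype(np.uint8).reshape(-1,1),0,255,cv2.THRESH_OTSU)
for name,rng in(("up",range(-12,1)),("lo",range(0,12))):
    E=[]
    for u in range(int(u0)-12,int(u0)+13):
        vs=[int(v0)+k for k in rng]
        for a,b in zip(vs,vs[1:]):
            A,B=g[a,u],g[b,u]
            if min(A,B)>100 and (A-t)*(B-t)<0: E.append((u,a+(t-A)/(B-A)));break
    W=np.array([world(f,u,v,z=d)[:2]*1000 for u,v in E],np.float32)
    l=cv2.fitLine(W,cv2.DIST_HUBER,0,.01,.01).ravel(); print(name,len(W),np.degrees(np.arctan2(l[1],l[0])))
A=[];B=[]
for x in np.arange(55,90,3):
  for y in np.arange(-110,90,5):
    X=np.array([601.4+x*.8926+y*.4509,-107.4-x*.4509+y*.8926,65])/1000; u,v=pix(f,X); b=bed(C[int(v),int(u)])
    if 50<b[2]<85:A.append([118-b[1],1]);B.append(b[2])
print("slope",np.linalg.lstsq(np.array(A),np.array(B),rcond=None)[0],len(B))
cv2.imwrite("pics/t6.png",cv2.resize(f["pixels"][100:240,200:350,::-1],None,fx=4,fy=4,interpolation=cv2.INTER_CUBIC))
E
```

```text
[ 0.41948937 -0.16467567  0.17632164] 40.52070237938744 [ 0.6704196  -0.33704011 -0.0141385 ] [-0.0519752  -0.10125855 -0.00565474]
up 8 65.774254
lo 15 63.030716
slope [9.47050908e-03 6.22888347e+01] 478
```

View pics/t6.png

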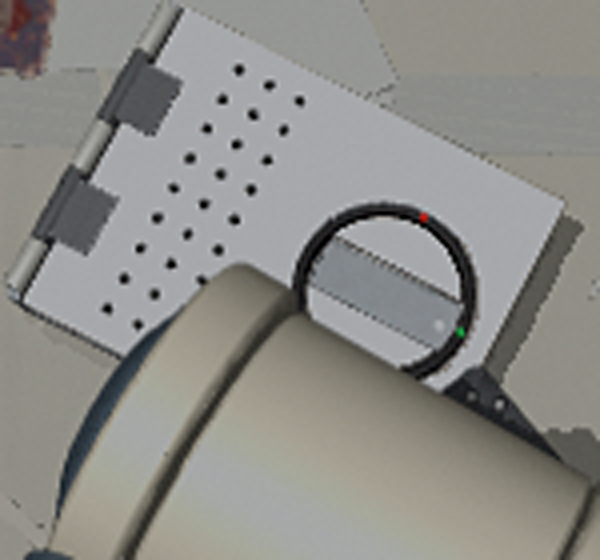

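The slot now lies at about 63 to 65°, in line with the green dot (460,331). The platen rests at about 0.009 rad, so the cam is locked and nothing is touching it.

```bash
python3 -c "
from plant import robot
print(robot.finish_job())"
```

```text
the job is handed in; nothing more can be done
None
```

The print stack is home against the rear stop, and the platen is down and held by the locked cam alone (about 0.009 rad, slot in line with the green dot). The job was handed in at about 21 s; the first turn ended about 7° short of the lock, so I went back into the slot and turned it to its stop.

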